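Fetch the spark plug from behind the spray cans

ROBOT

A 6-joint arm with a two-finger parallel gripper is mounted at the origin on a cart in front of the work surface, level with it; the furniture and walls round the work are solid. World frame = base frame: x ahead of the robot, y to its left, z up, the work surface at z = 0. Lengths are in mm, angles in rad, forces in N, time in s.
With the tool pointing down it reaches from about 350 to 975 mm from the base axis. Payload 7.1 kg.
Tool frame: the origin (TCP) lies midway between the tips of the shut fingers; the grasp point (between the pads) lies 19 mm behind it; z points along the fingers, y is the line along which they close (so a half turn about z gives the same grasp; the last joint's range is limited). The gripper opens to 88 mm and grips with 3 to 60 N. Pads are 20 mm wide; open, the fingers measure 115 mm over their backs; the gripper's body (75 mm by 178 mm) begins 61 mm behind the grasp point.
Start: joints at [1.15, 0.423, 1.63, -0, 1.089, -0.019], TCP at [244.39, 575.22, 222.675] pointing down, gripper open.
Joint ranges: [-3, 3], [-0.9, 2.11], [0.09, 2.58], [-1.31, 4.45], [0.11, 2.69], [-2.54, 2.54]. Speed limits (rad/s): [2.39, 2.39, 3.01, 3.14, 3.14, 3.14].

INTERFACE

Orientations are given as a rotation vector (axis times angle).
In Python, from workcell import status, eyes, ticket gives the robot as it stands.
- The arm moves only by the shell command python3 -m jog [OPENING], which reads ROWS from standard input. ROWS is a JSON object whose key "increments" holds a list of rows, 1 to 5 of them, each of 6 numbers: dx, dy, dz in units of 50 mm, then a rotation vector rx, ry, rz in units of 0.05 rad; each row shifts and turns the commanded pose from where the row before left it, along the tool's axes as they then stand; what a row does not reach is not made up. A row lasts 1/12 s, in which the tool goes at most 41.7 mm and 0.125 rad, less where a joint would pass 70% of its speed; a pose out of reach is approached as far as the arm can. OPENING is the finger opening in mm, set as the command begins (- or left out keeps the last). The fingers move at their own pace and stop on an object; the grip force is fixed at half the most. Time passes only in rows, so rows that do not move let the fingers close. It prints the time, the measured TCP pose, the force, the opening and the grip force at its end. Input that does not fit is refused with a message, and nothing moves.
- status.get_obs(): the state, without advancing time (a new reading comes with each control period).
- eyes.get_image(name): name is "scene" or "top" or "wrist"; returns a dict with "img" (480x640x3 uint8, red, green, blue), "range_z" (480x640 float32, mm along the optical axis (not along the pixel's ray), 0 where there is no reading), "fx", "fy", "cx", "cy" (pixels), "R" (3x3) and "t" (3): a world point X has camera coordinates R X + t. Camera axes: x right, y down, z forward; pixel columns grow to the right and rows downward; lengths in mm; the calibration is good to about 2 mm. A picture is of the moment at which its call begins.
- ticket.close_job(): hands the job in; it is judged then, once.
The state is a dict: "t": time; "qpos": joint angles; "qvel": joint speeds; "joint_torque": joint torques, N m; "ee_pos": TCP position; "orientation": TCP orientation; "ft_force": force on the tool from outside, world axes, zero at the start; "moment": the same for the moment, N m; "width": finger opening in mm; "grasp_force": force on a finger pad.
Only numpy, scipy, OpenCV 4.12 (cv2) and the standard library are available. Lean on these libraries where they do the work, as an engineer would, in place of code of your own. Each camera call takes 0.05 s, during which the arm holds its last target. There are 200 camera calls.

TASK

The spark plug stands in the back of the plywood carrier, boxed in by two spray cans and an orange oil bottle. Take those three out and stand all of them upright in the steel tray at the side, then fetch the plug and seat it upright in any one hole of the dark wooden block, and only then put each can and the bottle back, upright, into the very compartment it came from. Do not knock any of them over.

Things in the scene. Friction and masses are not known exactly. Their poses are not given: they have to be found in the camera images.
- can_red: Spray can with a red cap, a white and red body; round, diameter 56 mm (the cap, from z = 170 up, 54), 217 mm tall, about 0.25 kg. Origin: centre of its underside; z along the can, up. Starts standing in one compartment of the carrier.
- can_green: Spray can with a green cap, a light blue and white body; round, diameter 58 mm (the cap, from z = 180 up, 57), 225 mm tall, about 0.24 kg. Origin: centre of its underside; z up. Starts standing in one compartment of the carrier.
- oil_orange: Orange oil bottle, black cap: 42 mm along its x, 62 along its y, 170 tall; straight sides up to z = 105, then sloping shoulders; cap diameter 27, from z = 146 to 170, fixed and firm enough to lift it by; about 0.24 kg. Origin: centre of its underside; z up. Starts standing in a compartment of the carrier, its x along the carrier's y (within 0.1 rad).
- spark_plug: Pale grey spark plug standing on its thread, 58 mm tall: thread diameter 14 from z = 0 to 14, hexagon 22 wide up to z = 25, insulator about 13 thick up to z = 58; 0.05 kg. Origin: centre of the thread's lower end; z up. Starts in the hole at the back middle of the carrier; grip the insulator.
- carrier: Plywood carrier, fixed, 170 (x) by 250 (y) mm; walls and dividers 6 thick, 45 tall; floor 6. 2 x 3 compartments 76 x 75, centres x = +-41, y = 0, +-81. Origin: centre of underside; +x to its back. Back middle: solid insert, top z = 40, plug hole floor z = 28. Back corners and front middle: cans and bottle, shuffled. Front corners: low tape roll (19 tall), nuts; they stay.
- tray: Empty shallow sheet-steel tray, fixed, left of the carrier: 120 (its x) by 250 mm (its y), rim 19 mm tall, floor 3, walls 3. Origin: centre of the underside; its long axis y points towards the robot's side of the bench, oppopoint to the carrier's x (within 0.1 rad); z up. The three tall things fit side by side along y, 78 mm apart.
- plug_block: Dark wooden block, fixed, in front of the carrier: 46 (its x) by 110 (its y) by 30 mm tall. Three empty countersunk holes in its top at x = 0, y = -36, 0, +36: diameter 18 mm, 26 at the mouth, 12 deep (floor at z = 18). Origin: centre of the underside; z up. A seated plug stands on the hole's floor, its top 76 mm above the bench.

How it is judged (in metres and radians):
On the way, in this order (a step that is already met when the one before it is completed fails the run):
1. both spray cans and the oil bottle stand upright in the steel tray, let go, while the plug is still in the carrier (x of can_red in the frame of tray between -0.05 and 0.05 m and y of can_red in the frame of tray between -0.115 and 0.115 m and z of can_red in the frame of tray between -0.003 and 0.009 m and angle between each of can_red, can_green, oil_orange's own z axis and vertical below 0.1 rad and x of can_green in the frame of tray between -0.05 and 0.05 m and y of can_green in the frame of tray between -0.115 and 0.115 m and z of can_green in the frame of tray between -0.003 and 0.009 m and x of oil_orange in the frame of tray between -0.05 and 0.05 m and y of oil_orange in the frame of tray between -0.115 and 0.115 m and z of oil_orange in the frame of tray between -0.003 and 0.009 m and contact force between the fingers and can_red below 0.5 N and contact force between the fingers and can_green below 0.5 N and contact force between the fingers and oil_orange below 0.5 N and contact force between the fingers and spark_plug below 0.5 N and x of spark_plug in the frame of carrier between 0.031 and 0.051 m and y of spark_plug in the frame of carrier between -0.01 and 0.01 m and z of spark_plug in the frame of carrier between 0.018 and 0.038 m), for 0.2 s.
2. the plug is seated upright in a hole of the block and let go, while the three still stand in the tray (x of spark_plug in the frame of plug_block between -0.008 and 0.008 m and z of spark_plug in the frame of plug_block between 0.014 and 0.022 m and angle between spark_plug's own z axis and vertical below 0.12 rad and (y of spark_plug in the frame of plug_block between -0.044 and -0.028 m or y of spark_plug in the frame of plug_block between -0.008 and 0.008 m or y of spark_plug in the frame of plug_block between 0.028 and 0.044 m) and x of can_red in the frame of tray between -0.05 and 0.05 m and y of can_red in the frame of tray between -0.115 and 0.115 m and z of can_red in the frame of tray between -0.003 and 0.009 m and angle between each of can_red, can_green, oil_orange's own z axis and vertical below 0.1 rad and x of can_green in the frame of tray between -0.05 and 0.05 m and y of can_green in the frame of tray between -0.115 and 0.115 m and z of can_green in the frame of tray between -0.003 and 0.009 m and x of oil_orange in the frame of tray between -0.05 and 0.05 m and y of oil_orange in the frame of tray between -0.115 and 0.115 m and z of oil_orange in the frame of tray between -0.003 and 0.009 m and contact force between the fingers and can_red below 0.5 N and contact force between the fingers and can_green below 0.5 N and contact force between the fingers and oil_orange below 0.5 N and contact force between the fingers and spark_plug below 0.5 N), for 0.2 s.
At the end, for the whole second after the job is handed in: Each spray can and the oil bottle stands upright (within 0.1 rad), at rest, in the compartment it came from, within 25 mm of its starting point; the plug is seated upright (within 0.12 rad) in one hole of the block, within 8 mm of the hole's axis and 4 mm of its floor; all are released (distance of each of can_red, can_green, oil_orange from where it was at the start of the episode below 0.025 m and angle between each of can_red, can_green, oil_orange's own z axis and vertical below 0.1 rad and linear speed of each of can_red, can_green, oil_orange, spark_plug below 0.02 m/s and x of spark_plug in the frame of plug_block between -0.008 and 0.008 m and z of spark_plug in the frame of plug_block between 0.014 and 0.022 m and angle between spark_plug's own z axis and vertical below 0.12 rad and (y of spark_plug in the frame of plug_block between -0.044 and -0.028 m or y of spark_plug in the frame of plug_block between -0.008 and 0.008 m or y of spark_plug in the frame of plug_block between 0.028 and 0.044 m) and contact force between the fingers and can_red below 0.5 N and contact force between the fingers and can_green below 0.5 N and contact force between the fingers and oil_orange below 0.5 N and contact force between the fingers and spark_plug below 0.5 N); the robot touches nothing.
It fails at once if a spray can, the oil bottle or the plug is knocked over (angle between any of can_red, can_green, oil_orange, spark_plug's own z axis and vertical above 0.7 rad).
It also fails if it takes over 122 s, if anything falls off the work surface, if the arm or the gripper's body presses on something with over 40 N, if the wrist force passes 120 N, or if a joint passes its speed limit or range.

## Working session

There is one attempt and no reset: what is moved stays moved. The work goes in short steps, Python scripts to look and compute and a shell command to move; the robot and the scene stay as the last step left them, time stands still between calls to the robot, and variables do not carry over. Pictures are saved under pics/ and viewed, at most 14 in all, crops included, and the job is handed in when it is done.

```bash
ls; mkdir -p pics; python3 - <<'E'
from workcell import status, eyes
import cv2, numpy as np
print(status.get_obs())
for n in ("scene","top"):
    d=eyes.get_image(n); np.savez(f"{n}0.npz",**d)
    cv2.imwrite(f"pics/{n}0.png",d["img"][:,:,::-1]); print(n,d["fx"],d["fy"],d["cx"],d["cy"],d["R"],d["t"], (d["range_z"]>0).mean())
E
```

```text
pics
{'t': 0.0, 'qpos': array([ 1.14999304e+00,  4.23800128e-01,  1.63070501e+00,  1.49392543e-05,
        1.08860294e+00, -1.89795701e-02]), 'qvel': array([ 0.00237483, -0.00128648, -0.00029316,  0.00055987,  0.00192448,
       -0.00038361]), 'joint_torque': array([-1.13570510e-03, -5.44612813e+01, -2.73675907e+01,  6.42667478e-02,
        2.25414330e-02, -1.03384316e-04]), 'ee_pos': array([244.16553464, 574.71840606, 221.92122446]), 'orientation': array([-6.26887393e-01, -3.07805999e+00,  2.31831659e-03]), 'ft_force': array([-0.36709689, -0.02704923,  0.04609424]), 'moment': array([-0.03710602, -0.05129914, -0.00655688]), 'grasp_force': 0.0, 'width': 88.10631790195777}
scene 516.8967932485381 516.8967932485381 311.4322867978104 235.66130985086986 [[-0.76487876 -0.64404796  0.01275548]
 [-0.50510955  0.58734982 -0.63236424]
 [ 0.39978097 -0.49012489 -0.77456618]] [305.04839509 378.49629154 612.17486611] 0.9959798177083333
top 507.6022330006714 507.6022330006714 327.7110086091479 243.60689023923314 [[ 5.14278507e-03 -9.99557676e-01 -2.92916964e-02]
 [-9.86865866e-01 -3.43567492e-04 -1.61541464e-01]
 [ 1.61459946e-01  2.97377484e-02 -9.86431119e-01]] [-149.87700554  499.22936533  827.4164161 ] 0.9960123697916666
```

View pics/top0.png

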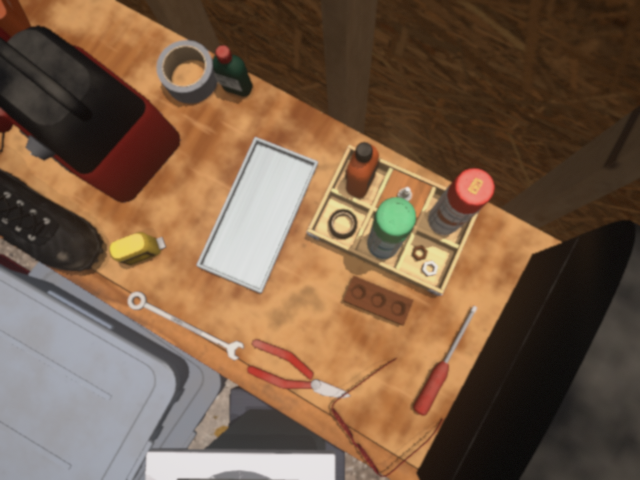

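View pics/scene0.png

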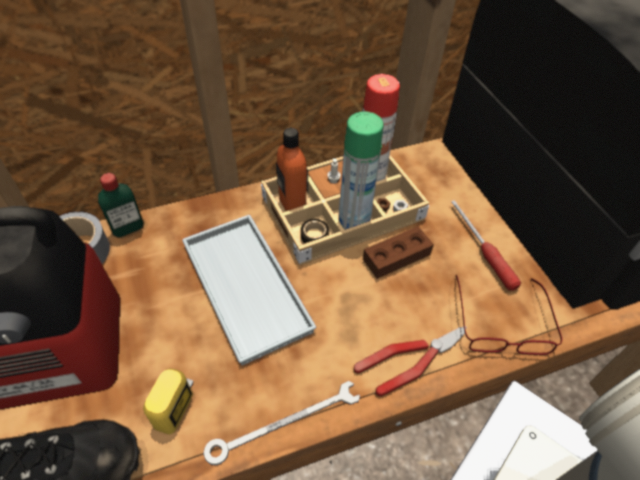

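The top view shows the red cap at (471,188) in the back right compartment. The green cap is at (396,215) in the front middle, the oil cap at (364,152) in the back left, and the plug near (405,193). The tray is around (258,215) and the block around (377,300). The scene view agrees.

```bash
cat > h.py <<'E'
import numpy as np, cv2
def cloud(d):
    v,u=np.mgrid[0:480,0:640]; z=d["range_z"].astype(float)
    C=np.stack([(u-d["cx"])/d["fx"]*z,(v-d["cy"])/d["fy"]*z,z],-1)
    return (C-d["t"])@d["R"]      # R^T (C-t)
def ray(d,u,v,h):
    r=d["R"].T@np.array([(u-d["cx"])/d["fx"],(v-d["cy"])/d["fy"],1]); o=-d["R"].T@d["t"]
    return o+r*(h-o[2])/r[2]
def box(P): return cv2.minAreaRect(P[:,:2].astype(np.float32))
def img(n):
    from workcell import eyes
    return eyes.get_image(n)
E
python3 - <<'E'
from h import *
for n in("top","scene"):
    d=dict(np.load(n+"0.npz")); X=cloud(d); hsv=cv2.cvtColor(d["img"],cv2.COLOR_RGB2HSV); H,S,V=[hsv[...,i].astype(int) for i in range(3)]
    z=X[...,2]; v,u=np.mgrid[0:480,0:640]
    roi={"top":(u>300)&(u<510)&(v>130)&(v<300),"scene":(u>255)&(u<440)&(v>65)&(v<270)}[n]
    def lab(name,m):
        k,L,st,c=cv2.connectedComponentsWithStats(m.astype(np.uint8)); 
        if k<2: print(name,"none");return
        i=1+np.argmax(st[1:,4]); m=L==i; P=X[m]; (cc,r)=cv2.minEnclosingCircle(P[:,:2].astype(np.float32))
        print(n,name,m.sum(),"med",np.median(P,0).round(1),"circ",np.round(cc,1),round(r,1),"rect",[np.round(a,2) for a in box(P)])
    lab("red",roi&((H<8)|(H>172))&(S>130)&(z>208)&(z<226))
    lab("green",roi&(z>216)&(z<235))
    lab("oilcap",roi&(z>162)&(z<178)&(V<90))
    lab("rim",roi&(z>38)&(z<50))
    rt={"top":(u>190)&(u<325)&(v>130)&(v<295),"scene":(u>175)&(u<320)&(v>210)&(v<365)}[n]
    lab("tray",rt&(S<70)&(V>90))
    rb={"top":(u>335)&(u<420)&(v>270)&(v<330),"scene":(u>355)&(u<440)&(v>225)&(v<280)}[n]
    lab("block",rb&(z>24)&(z<36))
    print("tray z",np.median(z[rt&(S<70)&(V>90)]))
    rp={"top":(u>385)&(u<425)&(v>175)&(v<205),"scene":(u>322)&(u<346)&(v>155)&(v<190)}[n]
    lab("plug",rp&(z>55)&(z<100)&(S<90))
E
```

```text
top red 633 med [ 543.  -345.3  222.2] circ [ 548.  -351.5] 27.3 rect [array([ 547.68, -351.46]), array([53.01, 53.04]), np.float64(20.18)]
top green 1313 med [ 504.  -243.5  230.8] circ [ 506.  -244.2] 27.4 rect [array([ 505.67, -243.86]), array([53.05, 53.07]), np.float64(89.53)]
top oilcap 181 med [ 612.6 -205.5  175.5] circ [ 615.9 -204.6] 12.4 rect [array([ 615.56, -204.47]), array([21.4, 23.1]), np.float64(29.95)]
top rim 3572 med [ 571.1 -272.8   42.1] circ [ 544.8 -260.8] 150.5 rect [array([ 544.7 , -260.66]), array([250.97, 171.67]), np.float64(64.95)]
top tray 10070 med [557.3 -20.7   4. ] circ [532.9 -94.7] 190.5 rect [array([533.48, -91.68]), array([283.94, 262.12]), np.float64(67.83)]
top block 1538 med [ 404.8 -233.7   30.4] circ [ 405.5 -233.3] 58.7 rect [array([ 405.32, -233.07]), array([109.85,  46.02]), np.float64(67.72)]
tray z 3.998567406839223
top plug 71 med [ 579.  -277.5   77.5] circ [ 582.8 -278.5] 7.4 rect [array([ 581.59, -278.35]), array([11.96, 11.63]), np.float64(72.18)]
scene red 418 med [ 536.5 -332.7  219.4] circ [ 547.  -348.3] 27.5 rect [array([ 546
[... 246 characters left out ...]
irc [ 615.9 -203.8] 13.7 rect [array([ 616.04, -203.38]), array([25.43, 24.36]), np.float64(10.25)]
scene rim 2841 med [ 553.9 -249.4   42.3] circ [ 542.2 -258.6] 149.4 rect [array([ 543.42, -260.43]), array([252.54, 172.44]), np.float64(64.85)]
scene tray 10777 med [547.6 -20.6   4.5] circ [423.5  70.4] 317.7 rect [array([415.12,  55.34]), array([155.14, 623.76]), np.float64(61.05)]
scene block 1440 med [ 403.7 -230.2   31. ] circ [ 404.5 -232.8] 59.5 rect [array([ 404.25, -232.75]), array([112.79,  48.29]), np.float64(67.28)]
tray z 4.583599904776668
scene plug 105 med [ 578.9 -275.    72.6] circ [ 580.5 -277.5] 7.9 rect [array([ 579.47, -276.38]), array([14.67, 10.69]), np.float64(33.83)]
```

```bash
cat >> h.py <<'E'
from scipy.spatial.transform import Rotation as Rn
def delta(x,y,z,yang):
    """tool-axes move to world x,y,z, rotation vector first (tool frame) to point straight down with tool y at world angle yang (deg)"""
    from workcell import status
    o=status.get_obs(); R0=Rn.from_rotvec(o["orientation"])
    a=np.radians(yang); Y=np.array([np.cos(a),np.sin(a),0]); Z=np.array([0,0,-1.]); T=np.stack([np.cross(Y,Z),Y,Z],1)
    w=np.array([x,y,z])-o["ee_pos"]
    print("t",round(o["t"],2),"pos",o["ee_pos"].round(1),"q",o["qpos"].round(2),"F",o["ft_force"].round(1),"w",round(o["width"],1))
    print("rot",(R0.inv()*Rn.from_matrix(T)).as_rotvec().round(3),"d(now)",R0.inv().apply(w).round(1),"d(target axes)",(T.T@w).round(1))
E
python3 - <<'E'
from h import *
d=dict(np.load("top0.npz")); 
c=np.array([ray(d,u,v,19)[:2] for u,v in((258,138),(317,160),(262,291),(199,266))]);print(c.round(1),c.mean(0))
X=cloud(d);z=X[...,2];v,u=np.mgrid[0:480,0:640]
poly=np.zeros((480,640),np.uint8);cv2.fillPoly(poly,[np.array([[254,130],[325,157],[266,299],[190,270]])],1)
hsv=cv2.cvtColor(d["img"],cv2.COLOR_RGB2HSV)
for nm,m in(("grey",(poly>0)&(hsv[...,1]<70)),("rim",(poly>0)&(z>12)&(z<24)),("floor",(poly>0)&(z>1.8)&(z<10))):
    print(nm,m.sum(),box(X[m]))
# other tall stuff
for ux in range(-300,800,100): print(ux,[int(np.max(z[(abs(X[...,1]-ux)<50)&(abs(X[...,0]-xx)<50)],initial=0)) for xx in range(250,850,100)])
delta(*[506,-243.3,350],65)
E
```

```text
[[ 696.8  -20.4]
 [ 654.8 -127.9]
 [ 420.   -35. ]
 [ 463.1   76.6]] [558.68177425 -26.68166577]
grey 10070 ((533.47705078125, -91.68173217773438), (283.93902587890625, 262.1180725097656), 67.83403778076172)
rim 1486 ((559.36572265625, -22.745101928710938), (126.3653793334961, 255.99945068359375), 67.66554260253906)
floor 7959 ((562.0311279296875, -22.713729858398438), (147.11117553710938, 282.86798095703125), 68.46772003173828)
-300 [398, 35, 233, 234, 50, 352]
-200 [44, 892, 234, 234, 179, 362]
-100 [21, 19, 21, 50, 23, 336]
0 [19, 17, 23, 24, 23, 128]
100 [3, 10, 21, 22, 235, 225]
200 [0, 11, 68, 217, 303, 302]
300 [0, 0, 96, 205, 302, 302]
400 [0, 0, 88, 119, 151, 82]
500 [0, 0, 0, 0, 7, 6]
600 [0, 0, 0, 0, 0, 0]
700 [0, 0, 0, 0, 0, 0]
t 0.1 pos [244.2 574.8 222. ] q [ 1.15  0.42  1.63  0.    1.09 -0.02] F [-0.1 -0.3 -0.1] w 88.0
rot [-0.001 -0.     0.035] d(now) [-560.9 -650.7 -127.1] d(target axes) [-583.  -630.8 -128. ]
```

Units first: shifts go in units of 50 mm and turns go in units of 0.05 rad. So -40 mm is -0.8, -28.7 mm is -0.574, 0.035 rad is 0.7.

```bash
echo '{"increments":[[0,0,-0.8,0,0,0.7],[0,0,-0.8,0,0,0],[0,0,-0.8,0,0,0],[-0.53,-0.574,0,0,0,0],[-0.53,-0.574,0,0,0,0]]}' | python3 -m jog 88
echo '{"increments":[[-0.53,-0.574,0,0,0,0],[-0.53,-0.574,0,0,0,0],[-0.53,-0.574,0,0,0,0],[-0.53,-0.574,0,0,0,0],[-0.53,-0.574,0,0,0,0]]}' | python3 -m jog
echo '{"increments":[[-0.53,-0.574,0,0,0,0],[-0.53,-0.574,0,0,0,0],[-0.53,-0.574,0,0,0,0],[-0.53,-0.574,0,0,0,0],[-0.53,-0.574,0,0,0,0]]}' | python3 -m jog
echo '{"increments":[[-0.53,-0.574,0,0,0,0],[-0.53,-0.574,0,0,0,0],[-0.53,-0.574,0,0,0,0],[-0.53,-0.574,0,0,0,0],[-0.53,-0.574,0,0,0,0]]}' | python3 -m jog
python3 - <<'E'
from h import *
delta(506,-243.3,350,65)
delta(506,-243.3,184,65)
d=dict(np.load("top0.npz"));X=cloud(d);z=X[...,2]
for y in range(-560,-380,30): print(y,[int(np.max(z[(abs(X[...,1]-y)<15)&(abs(X[...,0]-xx)<15)],initial=-1)) for xx in range(370,700,30)])
E
```

```text
t: 0.52
ee_pos: [268.5, 502.1, 345.2]
orientation: [0.677, 3.066, 0.008]
ft_force: [0.7, -1.8, -0.0]
width: 87.5
grasp_force: 0.0
t: 0.93
ee_pos: [327.4, 312.8, 342.4]
orientation: [-0.68, -3.067, 0.001]
ft_force: [0.2, -0.1, -0.8]
width: 87.8
grasp_force: 0.0
t: 1.35
ee_pos: [386.7, 126.8, 342.6]
orientation: [0.68, 3.067, 0.0]
ft_force: [0.5, 0.7, -0.6]
width: 87.7
grasp_force: 0.0
t: 1.77
ee_pos: [446.1, -59.5, 342.6]
orientation: [0.681, 3.067, 0.0]
ft_force: [1.1, 1.4, -0.2]
width: 87.7
grasp_force: 0.0
t 1.77 pos [446.1 -59.5 342.6] q [-0.16  0.02  1.86  0.    1.26 -1.29] F [ 1.1  1.4 -0.2] w 87.7
rot [ 0.    -0.    -0.001] d(now) [-132.1 -141.2   -7.4] d(target axes) [-132.  -141.3   -7.4]
t 1.77 pos [446.1 -59.5 342.6] q [-0.16  0.02  1.86  0.    1.26 -1.29] F [ 1.1  1.4 -0.2] w 87.7
rot [ 0.    -0.    -0.001] d(now) [-132.1 -141.2  158.6] d(target axes) [-132.  -141.3  158.6]
-560 [-1, -1, -1, -1, -1, 3, -1, -1, -1, -1, -1]
-530 [-1, -1, -1, -1, 4, 314, 317, -1, 328, 335, -1]
-500 [-1, -1, -1, 358, 323, 288, 367, 357, 329, 387, 390]
-470 [397, 396, 393, 382, 345, 6, 4, 2, -1, 386, 440]
-440 [400, 398, 393, 5, 5, 4, 5, 4, -1, -1, 437]
-410 [400, 18, 5, 4, 6, 5, 48, 3, -1, -1, -1]
```

```bash
echo '{"increments":[[-0.528,-0.564,0,0,0,0],[-0.528,-0.564,0,0,0,0],[-0.528,-0.564,0,0,0,0],[-0.528,-0.564,0,0,0,0],[-0.528,-0.564,0,0,0,0]]}' | python3 -m jog
echo '{"increments":[[0,0,0.6,0,0,0],[0,0,0.6,0,0,0],[0,0,0.6,0,0,0],[0,0,0.6,0,0,0],[0,0,0.4,0,0,0]]}' | python3 -m jog
echo '{"increments":[[0,0,0.36,0,0,0],[0,0,0,0,0,0]]}' | python3 -m jog
echo '{"increments":[[0,0,0,0,0,0],[0,0,0,0,0,0],[0,0,0,0,0,0],[0,0,0,0,0,0],[0,0,0,0,0,0]]}' | python3 -m jog 40
echo '{"increments":[[0,0,0,0,0,0],[0,0,0,0,0,0]]}' | python3 -m jog
python3 - <<'E'
from h import *
delta(559,-24.5,290,67.7)
E
```

```text
t: 2.18
ee_pos: [506.1, -243.0, 342.3]
orientation: [-0.681, -3.066, -0.0]
ft_force: [1.3, 0.1, 0.7]
width: 87.7
grasp_force: 0.0
t: 2.6
ee_pos: [504.6, -240.5, 199.5]
orientation: [-0.68, -3.063, -0.001]
ft_force: [0.0, -0.0, 0.0]
width: 88.1
grasp_force: 0.0
t: 2.77
ee_pos: [503.7, -239.9, 180.7]
orientation: [-0.679, -3.06, -0.003]
ft_force: [-1.0, 0.4, -0.1]
width: 88.0
grasp_force: 0.0
t: 3.18
ee_pos: [506.7, -241.4, 185.8]
orientation: [0.68, 3.065, -0.001]
ft_force: [-0.1, 0.3, 1.0]
width: 57.4
grasp_force: 0.1
t: 3.35
ee_pos: [506.8, -241.4, 185.6]
orientation: [0.68, 3.065, -0.001]
ft_force: [-0.9, -0.7, 5.1]
width: 56.2
grasp_force: 29.9
t 3.35 pos [ 506.8 -241.4  185.6] q [-0.47  0.38  1.8  -0.    0.96 -1.6 ] F [-0.9 -0.7  5.1] w 56.2
rot [-0.     0.002 -0.048] d(now) [  44.2  218.6 -104.5] d(target axes) [  34.   220.5 -104.4]
```

```bash
echo '{"increments":[[0,0,-0.24,0,0,0],[0,0,-0.44,0,0,0],[0,0,-0.44,0,0,0],[0,0,-0.44,0,0,0],[0,0,-0.44,0,0,0]]}' | python3 -m jog
echo '{"increments":[[0,0.24,0,0,0,0],[0,0.48,0,0,0,0],[0,0.48,0,0,0,0],[0,0.48,0,0,0,0],[0,0.48,0,0,0,0]]}' | python3 -m jog
echo '{"increments":[[0,0.48,0,0,0,0],[0,0.48,0,0,0,0],[-0.16,0.48,0,0,0,0],[-0.2,0.48,0,0,0,0],[-0.2,0.24,0,0,0,0]]}' | python3 -m jog
echo '{"increments":[[-0.1,0.12,0,0,0,0],[0,0,0,0,0,0]]}' | python3 -m jog
python3 - <<'E'
from h import *
delta(631,-54,183,65)
E
```

```text
t: 3.77
ee_pos: [505.7, -240.8, 286.1]
orientation: [-0.681, -3.066, -0.0]
ft_force: [0.2, -0.8, -1.7]
width: 56.4
grasp_force: 29.9
t: 4.18
ee_pos: [551.6, -141.3, 283.8]
orientation: [-0.681, -3.065, -0.001]
ft_force: [0.0, -0.0, -2.1]
width: 56.3
grasp_force: 29.9
t: 4.6
ee_pos: [623.4, -53.9, 283.6]
orientation: [-0.678, -3.066, -0.001]
ft_force: [-0.5, -0.8, -0.7]
width: 56.0
grasp_force: 29.9
t: 4.77
ee_pos: [630.5, -52.5, 283.5]
orientation: [-0.678, -3.066, -0.0]
ft_force: [0.0, 0.5, -2.0]
width: 56.1
grasp_force: 29.9
t 4.77 pos [630.5 -52.5 283.5] q [-0.1   0.38  1.56  0.    1.21 -1.24] F [ 0.   0.5 -2. ] w 56.1
rot [-0.    -0.001  0.001] d(now) [ -1.2  -1.1 100.5] d(target axes) [ -1.1  -1.2 100.5]
```

```bash
echo '{"increments":[[0,0,0.44,0,0,0],[0,0,0.44,0,0,0],[0,0,0.44,0,0,0],[0,0,0.34,0,0,0],[0,0,0.18,0,0,0]]}' | python3 -m jog
echo '{"increments":[[0,0,0.1,0,0,0],[0,0,0.05,0,0,0],[0,0,0,0,0,0],[0,0,0,0,0,0]]}' | python3 -m jog
echo '{"increments":[[0,0,0,0,0,0],[0,0,0,0,0,0],[0,0,0,0,0,0],[0,0,0,0,0,0],[0,0,0,0,0,0]]}' | python3 -m jog 88
python3 - <<'E'
from h import *
delta(616,-204.2,250,65)
E
```

```text
t: 5.18
ee_pos: [627.4, -54.3, 189.9]
orientation: [-0.681, -3.062, 0.001]
ft_force: [-0.3, 0.5, -2.2]
width: 56.4
grasp_force: 29.9
t: 5.52
ee_pos: [630.5, -54.1, 186.2]
orientation: [0.681, 3.065, 0.0]
ft_force: [0.1, -0.1, -1.4]
width: 56.1
grasp_force: 29.9
t: 5.93
ee_pos: [630.2, -53.8, 185.6]
orientation: [0.681, 3.066, 0.0]
ft_force: [-0.2, 0.4, -0.4]
width: 85.8
grasp_force: 0.0
t 5.93 pos [630.2 -53.8 185.6] q [-0.1   0.48  1.64  0.    1.02 -1.24] F [-0.2  0.4 -0.4] w 85.8
rot [ 0.     0.001 -0.   ] d(now) [ -50.8 -142.2  -64.4] d(target axes) [ -50.7 -142.3  -64.4]
```

```bash
echo '{"increments":[[0,0,-0.24,0,0,0],[0,0,-0.56,0,0,0],[0,0,-0.56,0,0,0],[0,0,-0.56,0,0,0],[0,-0.4,0,0,0,0]]}' | python3 -m jog
echo '{"increments":[[-0.18,-0.6,0,0,0,0],[-0.28,-0.6,0,0,0,0],[-0.28,-0.6,0,0,0,0],[-0.28,-0.64,0,0,0,0],[0,0,0,0,0,0]]}' | python3 -m jog
python3 - <<'E'
from h import *
delta(616,-204.2,150,65)
d=img("top");X=cloud(d);z=X[...,2]
m=(z>216)&(z<235)&(X[...,0]<700)&(X[...,1]>-120)&(X[...,1]<20)&(cv2.cvtColor(d["img"],cv2.COLOR_RGB2HSV)[...,1]>100)
P=X[m];print(m.sum(),np.median(P,0),cv2.minEnclosingCircle(P[:,:2].astype(np.float32)))
E
```

```text
t: 6.35
ee_pos: [625.5, -70.5, 288.5]
orientation: [0.675, 3.057, 0.003]
ft_force: [0.8, -0.5, 1.7]
width: 87.8
grasp_force: 0.0
t: 6.77
ee_pos: [615.9, -209.5, 282.4]
orientation: [0.686, 3.064, -0.003]
ft_force: [-0.4, -1.2, 0.6]
width: 88.0
grasp_force: 0.0
t 6.77 pos [ 615.9 -209.5  282.4] q [-0.35  0.4   1.52 -0.    1.22 -1.47] F [-0.4 -1.2  0.6] w 88.0
rot [-0.002  0.002 -0.004] d(now) [  2.5   5.  132.3] d(target axes) [  2.2   4.8 132.4]
0 [nan nan nan] ((0.0, 0.0), 0.0)
  return _methods._mean(a, axis=axis, dtype=dtype,
  ret = um.true_divide(
```

```bash
python3 - <<'E'
from h import *
d=img("scene");cv2.imwrite("pics/s1.png",d["img"][:,:,::-1])
delta(616,-204.2,150,65)
E
```

```text
t 6.87 pos [ 615.9 -205.2  281.8] q [-0.34  0.4   1.52  0.    1.22 -1.47] F [ 0.   1.  -0.1] w 87.9
rot [ 0.     0.    -0.003] d(now) [  0.4   0.9 131.8] d(target axes) [  0.4   0.9 131.8]
```

View pics/s1.png

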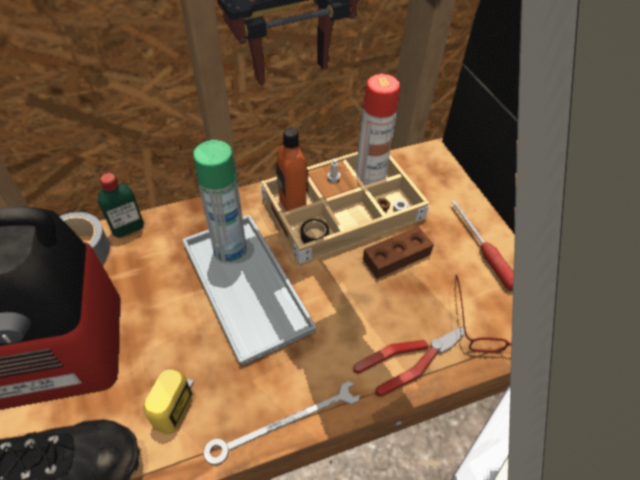

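The scene view shows the green can upright in the far end of the tray (cap at (215,160), base at (230,250)). The gripper hangs above the oil bottle, so I'm descending on its cap.

```bash
echo '{"increments":[[0,0.02,0.6,0,0,0],[0,0,0.6,0,0,0],[0,0,0.6,0,0,0],[0,0,0.44,0,0,0],[0,0,0.24,0,0,0]]}' | python3 -m jog 70
echo '{"increments":[[0,0,0.16,0,0,0],[0,0,0,0,0,0],[0,0,0,0,0,0]]}' | python3 -m jog
echo '{"increments":[[0,0,0,0,0,0],[0,0,0,0,0,0],[0,0,0,0,0,0],[0,0,0,0,0,0],[0,0,0,0,0,0]]}' | python3 -m jog 10
echo '{"increments":[[0,0,0,0,0,0],[0,0,0,0,0,0],[0,0,0,0,0,0]]}' | python3 -m jog
python3 - <<'E'
from h import *
delta(487,5,230,65)
E
```

```text
t: 7.28
ee_pos: [615.2, -201.0, 154.6]
orientation: [-0.678, -3.064, -0.001]
ft_force: [0.1, 0.2, 0.4]
width: 69.8
grasp_force: 0.0
t: 7.53
ee_pos: [617.2, -202.9, 150.1]
orientation: [0.68, 3.066, -0.0]
ft_force: [0.4, -0.1, 0.8]
width: 70.0
grasp_force: 0.0
t: 7.95
ee_pos: [616.7, -203.3, 149.7]
orientation: [0.681, 3.066, -0.0]
ft_force: [-0.3, -0.4, 0.2]
width: 40.4
grasp_force: 0.0
t: 8.2
ee_pos: [616.5, -203.2, 149.3]
orientation: [0.681, 3.067, -0.0]
ft_force: [-0.3, -0.6, 1.1]
width: 26.1
grasp_force: 30.0
t 8.2 pos [ 616.5 -203.2  149.3] q [-0.34  0.54  1.62 -0.    0.98 -1.47] F [-0.3 -0.6  1.1] w 26.1
rot [-0.  0. -0.] d(now) [205.5 133.9 -80.8] d(target axes) [205.4 134.  -80.7]
```

```bash
echo '{"increments":[[0,0,-0.2,0,0,0],[0,0,-0.4,0,0,0],[0,0,-0.4,0,0,0],[0,0,-0.4,0,0,0],[0,0,-0.24,0,0,0]]}' | python3 -m jog
echo '{"increments":[[0.3,0,0,0,0,0],[0.5,0,0,0,0,0],[0.6,0,0,0,0,0],[0.6,0,0,0,0,0],[0.5,0.2,0,0,0,0]]}' | python3 -m jog
echo '{"increments":[[0.4,0.4,0,0,0,0],[0.4,0.5,0,0,0,0],[0.4,0.5,0,0,0,0],[0.3,0.5,0,0,0,0],[0.108,0.36,0,0,0,0]]}' | python3 -m jog
echo '{"increments":[[0,0.22,0,0,0,0],[0,0,0,0,0,0],[0,0,0,0,0,0]]}' | python3 -m jog
python3 - <<'E'
from h import *
delta(487,5,147,65)
E
```

```text
t: 8.62
ee_pos: [617.2, -203.4, 233.8]
orientation: [0.68, 3.065, -0.0]
ft_force: [0.6, 0.3, -1.6]
width: 25.7
grasp_force: 30.0
t: 9.03
ee_pos: [504.9, -141.2, 230.9]
orientation: [-0.682, -3.065, 0.0]
ft_force: [-0.2, -0.5, -1.6]
width: 26.2
grasp_force: 30.0
t: 9.45
ee_pos: [480.6, -2.8, 231.3]
orientation: [-0.68, -3.066, -0.0]
ft_force: [0.4, 0.3, -1.4]
width: 26.2
grasp_force: 30.0
t: 9.7
ee_pos: [487.5, 5.0, 231.2]
orientation: [0.679, 3.067, -0.001]
ft_force: [0.2, -0.2, -2.1]
width: 26.0
grasp_force: 30.0
t 9.7 pos [487.5   5.  231.2] q [-0.01  0.21  1.92 -0.    1.01 -1.15] F [ 0.2 -0.2 -2.1] w 26.0
rot [-0.     0.     0.001] d(now) [ 0.5 -0.2 84.2] d(target axes) [ 0.5 -0.2 84.2]
```

```bash
echo '{"increments":[[0,0,0.4,0,0,0],[0,0,0.4,0,0,0],[0,0,0.4,0,0,0],[0,0,0.26,0,0,0],[0,0,0.16,0,0,0]]}' | python3 -m jog
echo '{"increments":[[0,0,0.06,0,0,0],[0,0,0.024,0,0,0],[0,0,0,0,0,0],[0,0,0,0,0,0]]}' | python3 -m jog
echo '{"increments":[[0,0,0,0,0,0],[0,0,0,0,0,0],[0,0,0,0,0,0],[0,0,0,0,0,0],[0,0,0,0,0,0]]}' | python3 -m jog 88
echo '{"increments":[[0,0,0,0,0,0],[0,0,-0.4,0,0,0],[0,0,-0.6,0,0,0],[0,0,-0.6,0,0,0],[0,0,-0.6,0,0,0]]}' | python3 -m jog
python3 - <<'E'
from h import *
delta(547.4,-351,290,65)
E
```

```text
t: 10.12
ee_pos: [486.2, 3.8, 148.5]
orientation: [-0.682, -3.064, 0.001]
ft_force: [-0.2, 0.6, -3.0]
width: 26.0
grasp_force: 30.0
t: 10.45
ee_pos: [487.8, 4.6, 146.6]
orientation: [0.681, 3.065, 0.0]
ft_force: [-0.4, 0.4, -2.5]
width: 26.0
grasp_force: 30.0
t: 10.87
ee_pos: [487.3, 5.1, 146.2]
orientation: [0.68, 3.067, 0.0]
ft_force: [0.6, 0.2, 0.0]
width: 55.9
grasp_force: 0.0
t: 11.28
ee_pos: [486.7, 5.2, 257.0]
orientation: [-0.68, -3.066, 0.0]
ft_force: [-0.0, -0.4, -0.3]
width: 86.8
grasp_force: 0.0
t 11.28 pos [486.7   5.2 257. ] q [-0.01  0.18  1.89 -0.    1.07 -1.15] F [-0.  -0.4 -0.3] w 86.8
rot [-0.    -0.001 -0.   ] d(now) [-205.7 -297.   -33. ] d(target axes) [-205.6 -297.1  -33. ]
```

```bash
echo '{"increments":[[-0.2,-0.3,-0.22,0,0,0],[-0.4,-0.58,-0.22,0,0,0],[-0.4,-0.58,-0.22,0,0,0],[-0.4,-0.58,0,0,0,0],[-0.4,-0.58,0,0,0,0]]}' | python3 -m jog
echo '{"increments":[[-0.4,-0.58,0,0,0,0],[-0.4,-0.58,0,0,0,0],[-0.4,-0.58,0,0,0,0],[-0.4,-0.58,0,0,0,0],[-0.4,-0.58,0,0,0,0]]}' | python3 -m jog
echo '{"increments":[[-0.312,-0.42,0,0,0,0],[0,0,0,0,0,0],[0,0,0,0,0,0]]}' | python3 -m jog
python3 - <<'E'
from h import *
delta(547.4,-351,180,65)
E
```

```text
t: 11.7
ee_pos: [513.7, -153.2, 290.1]
orientation: [0.679, 3.065, -0.0]
ft_force: [1.1, 0.3, -0.2]
width: 88.0
grasp_force: 0.0
t: 12.12
ee_pos: [542.4, -327.1, 288.8]
orientation: [-0.681, -3.067, -0.0]
ft_force: [0.5, 0.9, 0.5]
width: 88.3
grasp_force: 0.0
t: 12.37
ee_pos: [547.4, -351.9, 288.2]
orientation: [-0.684, -3.065, -0.001]
ft_force: [-0.3, 0.5, -0.2]
width: 87.8
grasp_force: 0.0
t 12.37 pos [ 547.4 -351.9  288.2] q [-0.59  0.4   1.51  0.    1.24 -1.72] F [-0.3  0.5 -0.2] w 87.8
rot [ 0.    -0.001 -0.002] d(now) [  0.3   0.8 108.2] d(target axes) [  0.4   0.8 108.2]
```

Scaled: 25 mm is 0.5, 20 mm is 0.4.

```bash
echo '{"increments":[[0,0,0.5,0,0,0],[0,0,0.5,0,0,0],[0,0,0.5,0,0,0],[0,0,0.4,0,0,0],[0,0,0.24,0,0,0]]}' | python3 -m jog
echo '{"increments":[[0,0,0,0,0,0],[0,0,0,0,0,0],[0,0,0,0,0,0]]}' | python3 -m jog
echo '{"increments":[[0,0,0,0,0,0],[0,0,0,0,0,0],[0,0,0,0,0,0],[0,0,0,0,0,0],[0,0,0,0,0,0]]}' | python3 -m jog 40
echo '{"increments":[[0,0,0,0,0,0],[0,0,0,0,0,0]]}' | python3 -m jog
python3 - <<'E'
from h import *
delta(559,-24.5,290,65)
E
```

```text
t: 12.78
ee_pos: [546.6, -348.7, 179.6]
orientation: [-0.678, -3.064, -0.002]
ft_force: [-0.6, 0.1, -0.2]
width: 87.7
grasp_force: 0.0
t: 13.03
ee_pos: [548.6, -351.0, 183.5]
orientation: [0.679, 3.065, -0.001]
ft_force: [0.6, -0.4, 0.7]
width: 87.8
grasp_force: 0.0
t: 13.45
ee_pos: [547.8, -351.1, 182.3]
orientation: [0.681, 3.066, -0.0]
ft_force: [-0.0, 0.6, -0.2]
width: 57.7
grasp_force: 0.0
t: 13.62
ee_pos: [547.8, -351.1, 182.2]
orientation: [0.681, 3.067, -0.0]
ft_force: [-1.1, -0.3, 1.6]
width: 52.9
grasp_force: 30.0
t 13.62 pos [ 547.8 -351.1  182.2] q [-0.59  0.5   1.6  -0.    1.04 -1.72] F [-1.1 -0.3  1.6] w 52.9
rot [-0.     0.    -0.001] d(now) [ 128.   300.7 -107.9] d(target axes) [ 127.9  300.8 -107.8]
```

Scaled: -24 mm is -0.48, -12 mm is -0.24.

```bash
echo '{"increments":[[0,0,-0.24,0,0,0],[0,0,-0.48,0,0,0],[0,0,-0.48,0,0,0],[0,0,-0.48,0,0,0],[0,0,-0.48,0,0,0]]}' | python3 -m jog
echo '{"increments":[[0.24,0.16,0,0,0,0],[0.48,0.32,0,0,0,0],[0.48,0.4,0,0,0,0],[0.48,0.4,0,0,0,0],[0.48,0.4,0,0,0,0]]}' | python3 -m jog
echo '{"increments":[[0.28,0.48,0,0,0,0],[0.12,0.52,0,0,0,0],[0,0.56,0,0,0,0],[0,0.56,0,0,0,0],[0,0.56,0,0,0,0]]}' | python3 -m jog
echo '{"increments":[[0,0.56,0,0,0,0],[0,0.56,0,0,0,0],[0,0.36,0,0,0,0],[0,0.174,0,0,0,0],[0,0,0,0,0,0]]}' | python3 -m jog
echo '{"increments":[[0,0,0,0,0,0],[0,0,0,0,0,0]]}' | python3 -m jog
python3 - <<'E'
from h import *
delta(559,-24.5,180,65)
E
```

```text
t: 14.03
ee_pos: [547.4, -350.7, 291.4]
orientation: [-0.681, -3.066, -0.0]
ft_force: [1.1, -0.6, -2.3]
width: 53.1
grasp_force: 29.9
t: 14.45
ee_pos: [484.4, -228.0, 290.4]
orientation: [-0.682, -3.067, -0.0]
ft_force: [0.2, 1.9, -1.6]
width: 53.0
grasp_force: 29.9
t: 14.87
ee_pos: [524.1, -98.0, 290.8]
orientation: [0.681, 3.067, 0.0]
ft_force: [0.2, -0.2, -1.8]
width: 52.8
grasp_force: 29.9
t: 15.28
ee_pos: [559.4, -23.0, 290.2]
orientation: [0.677, 3.068, 0.0]
ft_force: [0.1, -0.2, -1.9]
width: 52.9
grasp_force: 29.9
t: 15.45
ee_pos: [558.4, -25.2, 290.0]
orientation: [-0.681, -3.066, 0.001]
ft_force: [0.6, -0.2, -2.4]
width: 53.1
grasp_force: 29.9
t 15.45 pos [558.4 -25.2 290. ] q [-0.07  0.25  1.71 -0.    1.18 -1.2 ] F [ 0.6 -0.2 -2.4] w 53.1
rot [-0.001 -0.    -0.001] d(now) [ -0.2   1.  110. ] d(target axes) [ -0.2   0.9 110. ]
```

Scaled: 24 mm is 0.48, 18 mm is 0.36.

```bash
echo '{"increments":[[0,0,0.48,0,0,0],[0,0,0.48,0,0,0],[0,0,0.48,0,0,0],[0,0,0.36,0,0,0],[0,0,0.2,0,0,0]]}' | python3 -m jog
echo '{"increments":[[0,0,0.12,0,0,0],[0,0,0.08,0,0,0],[0,0,0,0,0,0],[0,0,0,0,0,0]]}' | python3 -m jog
echo '{"increments":[[0,0,0,0,0,0],[0,0,0,0,0,0],[0,0,0,0,0,0],[0,0,0,0,0,0],[0,0,0,0,0,0]]}' | python3 -m jog 88
echo '{"increments":[[0,0,0,0,0,0],[0,0,-0.4,0,0,0],[0,0,-0.6,0,0,0],[0,0,-0.6,0,0,0],[0,0,-0.6,0,0,0]]}' | python3 -m jog
python3 - <<'E'
from h import *
delta(580.7,-277.8,200,65)
d=img("scene");cv2.imwrite("pics/s2.png",d["img"][:,:,::-1])
E
```

```text
t: 15.87
ee_pos: [557.3, -25.6, 187.9]
orientation: [-0.682, -3.063, 0.001]
ft_force: [-0.8, 0.2, -2.0]
width: 52.9
grasp_force: 29.9
t: 16.2
ee_pos: [559.6, -24.6, 180.8]
orientation: [0.681, 3.066, 0.0]
ft_force: [0.5, 0.4, -2.0]
width: 52.6
grasp_force: 29.9
t: 16.62
ee_pos: [559.2, -24.3, 180.4]
orientation: [0.68, 3.066, 0.0]
ft_force: [0.0, -0.3, 1.6]
width: 82.6
grasp_force: 0.0
t: 17.03
ee_pos: [558.6, -24.3, 291.0]
orientation: [-0.68, -3.066, 0.0]
ft_force: [0.1, 1.4, -0.5]
width: 87.8
grasp_force: 0.0
t 17.03 pos [558.6 -24.3 291. ] q [-0.06  0.25  1.71 -0.    1.18 -1.2 ] F [ 0.1  1.4 -0.5] w 87.8
rot [-0.    -0.001 -0.   ] d(now) [-127.3 -220.3   91. ] d(target axes) [-127.1 -220.4   91. ]
```

View pics/s2.png

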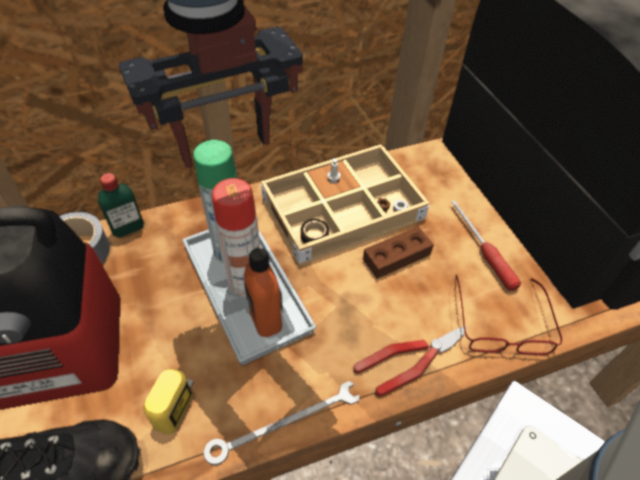

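The scene view shows all three upright in the tray: green (215,155), red (235,190) and oil (260,260). The plug is alone at (334,170) in the empty carrier, so I'm moving to it.

Scaled: -20 mm is -0.4, 20 mm is 0.4.

```bash
echo '{"increments":[[-0.2,-0.36,0,0,0,0],[-0.4,-0.7,0,0,0,0],[-0.4,-0.7,0,0,0,0],[-0.4,-0.7,0.2,0,0,0],[-0.4,-0.7,0.4,0,0,0]]}' | python3 -m jog 50
echo '{"increments":[[-0.4,-0.7,0.5,0,0,0],[-0.34,-0.54,0.6,0,0,0],[0,0,0.6,0,0,0],[0,0,0.6,0,0,0],[0,0,0,0,0,0]]}' | python3 -m jog
echo '{"increments":[[0,0,0,0,0,0],[0,0,0,0,0,0]]}' | python3 -m jog
python3 - <<'E'
from h import *
delta(581,-277.7,56,65)
d=img("wrist");cv2.imwrite("pics/w1.png",d["img"][:,:,::-1])
X=cloud(d);z=X[...,2];m=(z>70)&(z<95)&(abs(X[...,0]-581)<20)&(abs(X[...,1]+278)<20)
P=X[m];print(m.sum(),np.median(P,0) if m.any() else"",box(P) if m.any() else "")
E
```

```text
t: 17.5
ee_pos: [574.8, -205.1, 263.4]
orientation: [0.679, 3.062, -0.001]
ft_force: [0.1, 0.1, 0.9]
width: 58.2
grasp_force: 0.0
t: 17.92
ee_pos: [576.2, -267.1, 144.6]
orientation: [-0.68, -3.057, -0.004]
ft_force: [-1.2, 0.1, -0.2]
width: 50.5
grasp_force: 0.0
t: 18.08
ee_pos: [581.0, -268.1, 152.4]
orientation: [0.68, 3.066, -0.001]
ft_force: [0.7, -0.4, 0.6]
width: 50.0
grasp_force: 0.0
t 18.08 pos [ 581.  -268.1  152.4] q [-0.45  0.53  1.64 -0.    0.97 -1.59] F [ 0.7 -0.4  0.6] w 50.0
rot [-0.     0.002  0.   ] d(now) [-3.9 -8.7 96.4] d(target axes) [-4.  -8.7 96.4]
227 [ 579.34987853 -276.90431004   77.86032185] ((580.573486328125, -277.3407287597656), (11.942113876342773, 10.371188163757324), 54.83706283569336)
```

View pics/w1.png

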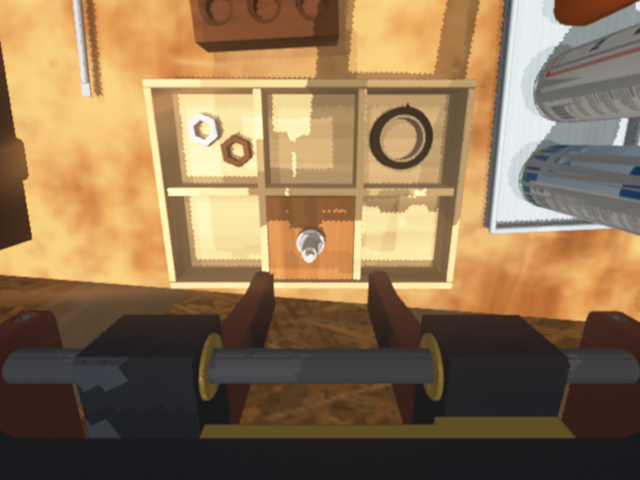

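The wrist view shows the plug at (310,245) in the insert, with both fingers well clear of it. Depth puts it at (580.6,-277.3).

Scaled: -3.8 mm is -0.076, 25 mm is 0.5.

```bash
echo '{"increments":[[-0.076,-0.172,0,0,0,0],[0,0,0.4,0,0,0],[0,0,0.5,0,0,0],[0,0,0.44,0,0,0],[0,0,0.28,0,0,0]]}' | python3 -m jog
echo '{"increments":[[0,0,0.18,0,0,0],[0,0,0.1,0,0,0],[0,0,0,0,0,0],[0,0,0,0,0,0]]}' | python3 -m jog
python3 - <<'E'
from h import *
delta(581,-277.6,56,65)
E
```

```text
t: 18.55
ee_pos: [580.2, -277.9, 69.8]
orientation: [0.68, 3.066, -0.001]
ft_force: [-1.0, -0.0, -0.8]
width: 50.3
grasp_force: 0.0
t: 18.88
ee_pos: [580.6, -277.8, 56.8]
orientation: [0.68, 3.066, -0.001]
ft_force: [0.3, -0.3, -0.1]
width: 49.9
grasp_force: 0.0
t 18.88 pos [ 580.6 -277.8   56.8] q [-0.46  0.66  1.67 -0.    0.81 -1.6 ] F [ 0.3 -0.3 -0.1] w 49.9
rot [-0.     0.001 -0.   ] d(now) [-0.3  0.3  0.8] d(target axes) [-0.3  0.3  0.8]
```

```bash
echo '{"increments":[[0,0,0,0,0,0],[0,0,0,0,0,0],[0,0,0,0,0,0],[0,0,0,0,0,0],[0,0,0,0,0,0]]}' | python3 -m jog 5
echo '{"increments":[[0,0,0,0,0,0],[0,0,0,0,0,0],[0,0,0,0,0,0]]}' | python3 -m jog
echo '{"increments":[[0,0,-0.1,0,0,0],[0,0,-0.2,0,0,0],[0,0,-0.4,0,0,0],[0,0,-0.4,0,0,0],[0,0,-0.3,0,0,0]]}' | python3 -m jog
python3 - <<'E'
from h import *
delta(404.8,-232.9,110,65)
E
```

```text
t: 19.3
ee_pos: [580.1, -277.5, 56.3]
orientation: [0.681, 3.067, -0.0]
ft_force: [-0.2, -0.0, 0.1]
width: 20.3
grasp_force: 0.0
t: 19.55
ee_pos: [580.0, -277.6, 56.1]
orientation: [0.681, 3.067, -0.0]
ft_force: [-0.0, -0.2, 1.1]
width: 10.6
grasp_force: 29.9
t: 19.97
ee_pos: [580.4, -277.6, 128.2]
orientation: [0.68, 3.066, -0.0]
ft_force: [-0.7, -0.0, -0.1]
width: 10.8
grasp_force: 29.8
t 19.97 pos [ 580.4 -277.6  128.2] q [-0.46  0.56  1.65  0.    0.93 -1.6 ] F [-0.7 -0.  -0.1] w 10.8
rot [ 0.     0.001 -0.   ] d(now) [178.1 -33.8  17.9] d(target axes) [178.1 -33.7  18.2]
```

Units first: shifts go in units of 50 mm and turns go in units of 0.05 rad. So 30 mm is 0.6, 25 mm is 0.5.

```bash
echo '{"increments":[[0.3,-0.06,0,0,0,0],[0.5,-0.1,0,0,0,0],[0.6,-0.12,0,0,0,0],[0.6,-0.12,0,0,0,0],[0.6,-0.12,0,0,0,0]]}' | python3 -m jog
echo '{"increments":[[0.5,-0.1,0,0,0,0],[0.3,-0.04,0.2,0,0,0],[0.16,-0.014,0.4,0,0,0],[0,0,0.2,0,0,0],[0,0,0,0,0,0]]}' | python3 -m jog
echo '{"increments":[[0,0,0,0,0,0],[0,0,0,0,0,0]]}' | python3 -m jog
python3 - <<'E'
from h import *
delta(404.8,-232.9,46,65)
d=img("scene");cv2.imwrite("pics/s3.png",cv2.resize(d["img"][170:290,320:480,::-1],None,fx=4,fy=4,interpolation=cv2.INTER_CUBIC))
d=img("wrist");cv2.imwrite("pics/w2.png",d["img"][:,:,::-1])
np.savez("w2.npz",**d)
E
```

```text
t: 20.38
ee_pos: [450.1, -245.6, 126.7]
orientation: [0.68, 3.066, -0.0]
ft_force: [-0.4, -0.8, 0.0]
width: 10.8
grasp_force: 29.8
t: 20.8
ee_pos: [403.6, -232.2, 85.0]
orientation: [-0.681, -3.065, -0.001]
ft_force: [-0.8, 0.9, -0.1]
width: 10.7
grasp_force: 29.8
t: 20.97
ee_pos: [405.7, -233.3, 86.6]
orientation: [0.68, 3.066, -0.001]
ft_force: [0.4, -0.8, -0.7]
width: 10.8
grasp_force: 29.8
t 20.97 pos [ 405.7 -233.3   86.6] q [-0.55  0.42  2.06  0.    0.66 -1.68] F [ 0.4 -0.8 -0.7] w 10.8
rot [-0.     0.001 -0.   ] d(now) [ 1.1 -0.  40.6] d(target axes) [ 1.  -0.  40.6]
```

View pics/s3.png

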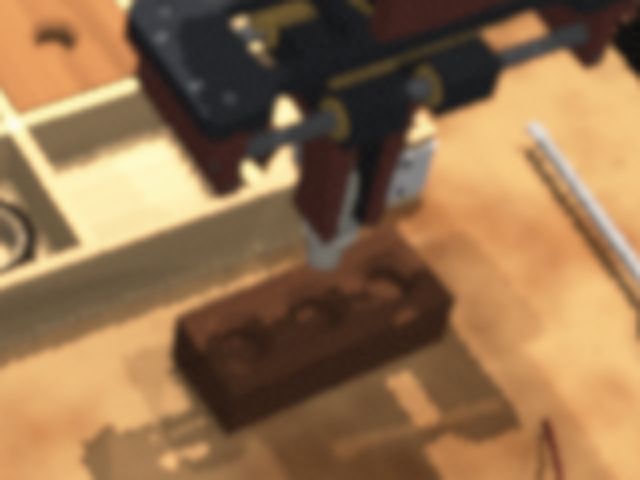

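View pics/w2.png

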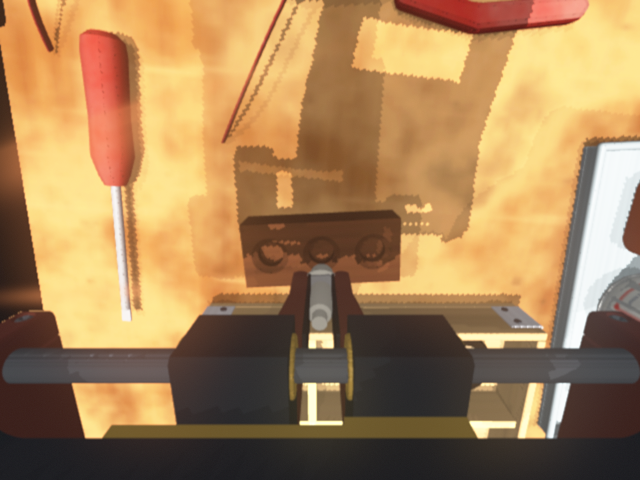

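Both views show the plug upright in the fingers, held over the block's middle hole (wrist: hole at (322,250), plug at (320,290)). Lowering it now.

```bash
echo '{"increments":[[0.016,0,0.2,0,0,0],[0,0,0.2,0,0,0],[0,0,0.16,0,0,0],[0,0,0.1,0,0,0],[0,0,0.06,0,0,0]]}' | python3 -m jog
echo '{"increments":[[0,0,0.04,0,0,0],[0,0,0.03,0,0,0],[0,0,0,0,0,0],[0,0,0,0,0,0]]}' | python3 -m jog
python3 - <<'E'
from h import *
delta(404.8,-232.9,46,65)
E
```

```text
t: 21.48
ee_pos: [403.1, -232.0, 48.7]
orientation: [-0.68, -3.065, -0.001]
ft_force: [0.0, 0.0, -1.8]
width: 10.8
grasp_force: 29.8
t: 21.82
ee_pos: [403.8, -232.4, 46.6]
orientation: [0.681, 3.067, -0.0]
ft_force: [0.0, 0.1, -1.1]
width: 10.9
grasp_force: 29.8
t 21.82 pos [ 403.8 -232.4   46.6] q [-0.55  0.5   2.07 -0.    0.57 -1.68] F [ 0.   0.1 -1.1] w 10.9
rot [-0.  0. -0.] d(now) [-1.1 -0.   0.6] d(target axes) [-1.1 -0.   0.6]
```

Bottom depth reached with no contact force. Releasing the plug, lifting, and checking.

Scaled: 0.6 mm is 0.012.

```bash
echo '{"increments":[[0,0,0.012,0,0,0],[0,0,0,0,0,0],[0,0,0,0,0,0]]}' | python3 -m jog 40
echo '{"increments":[[0,0,0,0,0,0],[0,0,0,0,0,0],[0,0,0,0,0,0],[0,0,-0.24,0,0,0],[0,0,-0.6,0,0,0]]}' | python3 -m jog
echo '{"increments":[[0,0,-0.8,0,0,0],[0,0,-0.8,0,0,0],[0,0,-0.8,0,0,0],[0,0,-0.8,0,0,0],[0,0,-0.6,0,0,0]]}' | python3 -m jog 88
python3 - <<'E'
from h import *
d=img("scene");X=cloud(d);z=X[...,2]
m=(z>35)&(z<90)&(abs(X[...,0]-405)<45)&(abs(X[...,1]+233)<50)
P=X[m];print(m.sum(),P[:,2].max(),np.median(P,0),box(P[P[:,2]>60]) if (P[:,2]>60).any() else "")
cv2.imwrite("pics/s4.png",d["img"][:,:,::-1])
delta(559,-24.5,290,65)
E
```

```text
t: 22.07
ee_pos: [403.8, -232.4, 46.0]
orientation: [0.681, 3.067, -0.0]
ft_force: [0.4, -0.3, 0.6]
width: 27.3
grasp_force: 0.0
t: 22.48
ee_pos: [401.6, -231.1, 85.8]
orientation: [-0.679, -3.061, -0.003]
ft_force: [0.2, -0.3, 0.7]
width: 39.9
grasp_force: 0.0
t: 22.9
ee_pos: [404.1, -232.6, 281.4]
orientation: [0.68, 3.064, -0.002]
ft_force: [0.7, 0.5, 1.7]
width: 70.2
grasp_force: 0.0
269 78.95894211323211 [ 406.06982609 -230.76542334   45.81230837] ((404.67138671875, -231.19476318359375), (12.227224349975586, 9.77620792388916), 36.41496276855469)
t 22.95 pos [ 406.5 -234.   286.2] q [-0.55  0.11  1.9   0.    1.12 -1.68] F [ 1.9 -1.6  4.3] w 73.8
rot [-0.001  0.011 -0.   ] d(now) [-49.6 254.4  -3.6] d(target axes) [-49.7 254.3  -3.8]
```

View pics/s4.png

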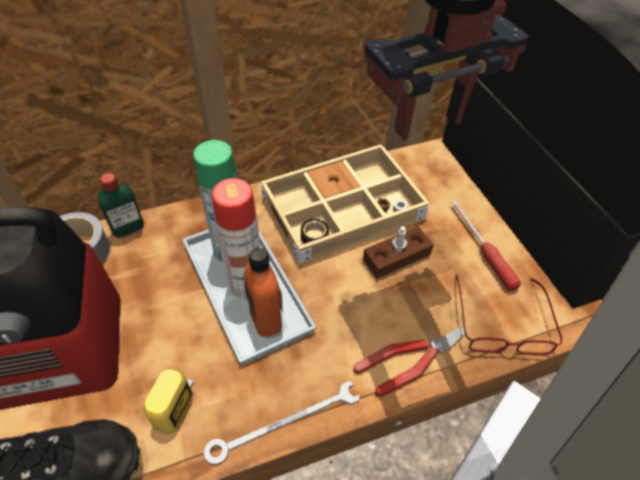

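The scene view shows the plug upright in the middle hole (400,240), its top at about z = 77, and the three still upright in the tray. Red goes back first.

Scaled: 15 mm is 0.3, -6 mm is -0.12.

```bash
echo '{"increments":[[-0.08,0.3,0,0,0,0],[-0.12,0.6,-0.06,0,0,0],[-0.12,0.6,0,0,0,0],[-0.12,0.6,0,0,0,0],[-0.12,0.6,0,0,0,0]]}' | python3 -m jog 88
echo '{"increments":[[-0.12,0.6,0,0,0,0],[-0.12,0.6,0,0,0,0],[-0.12,0.6,0,0,0,0],[-0.074,0.4,0,0,0,0],[0,0.186,0,0,0,0]]}' | python3 -m jog
echo '{"increments":[[0,0,0,0,0,0],[0,0,0,0,0,0],[0,0,0,0,0,0]]}' | python3 -m jog
python3 - <<'E'
from h import *
delta(559,-24.4,180.5,65)
E
```

```text
t: 23.37
ee_pos: [486.6, -120.7, 280.7]
orientation: [0.681, 3.067, -0.0]
ft_force: [0.2, -0.8, -0.1]
width: 87.8
grasp_force: 0.0
t: 23.78
ee_pos: [557.5, -20.9, 280.3]
orientation: [0.678, 3.068, 0.001]
ft_force: [0.3, -0.7, -1.0]
width: 87.6
grasp_force: 0.0
t: 24.03
ee_pos: [555.4, -23.8, 280.6]
orientation: [-0.681, -3.066, 0.001]
ft_force: [0.6, 0.1, 0.1]
width: 88.0
grasp_force: 0.0
t 24.03 pos [555.4 -23.8 280.6] q [-0.06  0.26  1.73 -0.    1.16 -1.2 ] F [0.6 0.1 0.1] w 88.0
rot [-0.001 -0.001 -0.001] d(now) [ -3.5   1.  100.1] d(target axes) [ -3.5   1.  100.1]
```

Scaled: 25 mm is 0.5, 20 mm is 0.4.

```bash
echo '{"increments":[[-0.07,0.02,0.4,0,0,0],[0,0,0.5,0,0,0],[0,0,0.5,0,0,0],[0,0,0.36,0,0,0],[0,0,0.24,0,0,0]]}' | python3 -m jog
echo '{"increments":[[0,0,0,0,0,0],[0,0,0,0,0,0],[0,0,0,0,0,0]]}' | python3 -m jog
echo '{"increments":[[0,0,0,0,0,0],[0,0,0,0,0,0],[0,0,0,0,0,0],[0,0,0,0,0,0],[0,0,0,0,0,0]]}' | python3 -m jog 40
echo '{"increments":[[0,0,0,0,0,0],[0,0,0,0,0,0]]}' | python3 -m jog
echo '{"increments":[[0,0,-0.24,0,0,0],[0,0,-0.48,0,0,0],[0,0,-0.48,0,0,0],[0,0,-0.48,0,0,0],[0,0,-0.48,0,0,0]]}' | python3 -m jog
python3 - <<'E'
from h import *
delta(547.6,-351,290,65)
E
```

```text
t: 24.45
ee_pos: [558.2, -24.7, 179.1]
orientation: [-0.683, -3.064, 0.001]
ft_force: [-1.6, -0.2, -0.0]
width: 87.9
grasp_force: 0.0
t: 24.7
ee_pos: [560.6, -24.0, 182.1]
orientation: [0.681, 3.065, 0.0]
ft_force: [-0.5, 0.1, 0.3]
width: 87.9
grasp_force: 0.0
t: 25.12
ee_pos: [560.0, -23.5, 181.2]
orientation: [0.68, 3.067, 0.0]
ft_force: [-0.2, 0.4, -0.5]
width: 58.0
grasp_force: 0.0
t: 25.28
ee_pos: [560.0, -23.5, 181.1]
orientation: [0.68, 3.067, -0.0]
ft_force: [0.2, -0.8, 2.0]
width: 52.6
grasp_force: 30.0
t: 25.7
ee_pos: [559.5, -23.4, 290.4]
orientation: [-0.681, -3.066, 0.0]
ft_force: [-0.3, -0.7, -2.7]
width: 52.5
grasp_force: 29.9
t 25.7 pos [559.5 -23.4 290.4] q [-0.06  0.25  1.71  0.    1.18 -1.2 ] F [-0.3 -0.7 -2.7] w 52.5
rot [-0.    -0.001 -0.   ] d(now) [-1.278e+02 -3.018e+02  3.000e-01] d(target axes) [-127.7 -301.9    0.4]
```

Scaled: -28 mm is -0.56, -26 mm is -0.52.

```bash
echo '{"increments":[[0,-0.24,0,0,0,0],[0,-0.52,0,0,0,0],[0,-0.56,0,0,0,0],[0,-0.56,0,0,0,0],[0,-0.56,0,0,0,0]]}' | python3 -m jog
echo '{"increments":[[-0.16,-0.52,0,0,0,0],[-0.36,-0.48,0,0,0,0],[-0.48,-0.44,0,0,0,0],[-0.48,-0.44,0,0,0,0],[-0.44,-0.44,0,0,0,0]]}' | python3 -m jog
echo '{"increments":[[-0.36,-0.44,0,0,0,0],[-0.18,-0.4,0,0,0,0],[-0.08,-0.28,0,0,0,0],[0,-0.16,0,0,0,0],[0,0,0,0,0,0]]}' | python3 -m jog
echo '{"increments":[[0,0,0,0,0,0],[0,0,0,0,0,0]]}' | python3 -m jog
python3 - <<'E'
from h import *
delta(547.6,-351,184,65)
E
```

```text
t: 26.12
ee_pos: [506.6, -135.1, 288.1]
orientation: [-0.679, -3.066, 0.0]
ft_force: [0.8, -0.3, -1.8]
width: 53.0
grasp_force: 29.9
t: 26.53
ee_pos: [545.6, -281.6, 288.1]
orientation: [-0.681, -3.066, -0.0]
ft_force: [0.7, 0.6, -1.6]
width: 52.7
grasp_force: 29.9
t: 26.95
ee_pos: [545.7, -351.8, 288.0]
orientation: [-0.683, -3.065, -0.001]
ft_force: [-0.1, 0.3, -1.8]
width: 53.2
grasp_force: 29.9
t: 27.12
ee_pos: [547.0, -349.7, 288.9]
orientation: [-0.68, -3.067, -0.001]
ft_force: [-0.6, -0.2, -2.5]
width: 52.8
grasp_force: 29.9
t 27.12 pos [ 547.  -349.7  288.9] q [-0.59  0.4   1.51  0.    1.23 -1.72] F [-0.6 -0.2 -2.5] w 52.8
rot [ 0. -0.  0.] d(now) [ -1.2  -0.9 104.9] d(target axes) [ -1.1  -0.9 104.9]
```

```bash
echo '{"increments":[[-0.02,-0.018,0.44,0,0,0],[0,0,0.48,0,0,0],[0,0,0.48,0,0,0],[0,0,0.3,0,0,0],[0,0,0.18,0,0,0]]}' | python3 -m jog
echo '{"increments":[[0,0,0.12,0,0,0],[0,0,0.07,0,0,0],[0,0,0,0,0,0],[0,0,0,0,0,0]]}' | python3 -m jog
echo '{"increments":[[0,0,0,0,0,0],[0,0,0,0,0,0],[0,0,0,0,0,0],[0,0,0,0,0,0],[0,0,0,0,0,0]]}' | python3 -m jog 88
echo '{"increments":[[0,0,0,0,0,0],[0,0,-0.4,0,0,0],[0,0,-0.6,0,0,0],[0,0,-0.6,0,0,0],[0,0,-0.6,0,0,0]]}' | python3 -m jog
python3 - <<'E'
from h import *
delta(487.3,5,250,65)
E
```

```text
t: 27.53
ee_pos: [547.0, -350.1, 192.9]
orientation: [-0.678, -3.065, -0.002]
ft_force: [0.4, 0.1, -2.4]
width: 52.8
grasp_force: 29.9
t: 27.87
ee_pos: [548.3, -352.2, 186.3]
orientation: [0.68, 3.066, -0.001]
ft_force: [-0.3, 0.4, -2.3]
width: 52.4
grasp_force: 29.9
t: 28.28
ee_pos: [547.9, -352.3, 185.8]
orientation: [0.681, 3.066, -0.0]
ft_force: [0.9, -0.2, 0.1]
width: 82.7
grasp_force: 0.0
t: 28.7
ee_pos: [547.5, -352.0, 296.4]
orientation: [-0.681, -3.066, -0.0]
ft_force: [0.5, -0.5, -0.1]
width: 87.5
grasp_force: 0.0
t 28.7 pos [ 547.5 -352.   296.4] q [-0.59  0.39  1.5   0.    1.25 -1.72] F [ 0.5 -0.5 -0.1] w 87.5
rot [ 0.    -0.001 -0.001] d(now) [205.5 298.   46.6] d(target axes) [205.4 298.1  46.4]
```

```bash
echo '{"increments":[[0.2,0.3,0,0,0,0],[0.4,0.58,0,0,0,0],[0.4,0.58,0,0,0,0],[0.4,0.58,0,0,0,0],[0.4,0.58,0,0,0,0]]}' | python3 -m jog
echo '{"increments":[[0.4,0.58,0,0,0,0],[0.4,0.58,0,0,0,0],[0.4,0.58,0,0,0,0],[0.4,0.58,0,0,0,0],[0.4,0.58,0,0,0,0]]}' | python3 -m jog 70
echo '{"increments":[[0.31,0.44,0.4,0,0,0],[0,0,0.5,0,0,0],[0,0,0,0,0,0],[0,0,0,0,0,0]]}' | python3 -m jog
python3 - <<'E'
from h import *
delta(487.4,5.1,146.3,65)
E
```

```text
t: 29.12
ee_pos: [521.0, -194.0, 295.4]
orientation: [0.682, 3.067, 0.0]
ft_force: [0.6, 0.4, 0.1]
width: 87.7
grasp_force: 0.0
t: 29.53
ee_pos: [491.8, -20.1, 295.6]
orientation: [0.681, 3.066, 0.0]
ft_force: [1.5, 0.6, 0.8]
width: 70.1
grasp_force: 0.0
t: 29.87
ee_pos: [486.9, 5.0, 249.9]
orientation: [-0.679, -3.065, 0.001]
ft_force: [-0.2, -0.1, 0.3]
width: 69.8
grasp_force: 0.0
t 29.87 pos [486.9   5.  249.9] q [-0.01  0.19  1.9  -0.    1.06 -1.15] F [-0.2 -0.1  0.3] w 69.8
rot [-0.001 -0.002  0.   ] d(now) [ -0.6   0.4 103.6] d(target axes) [ -0.4   0.3 103.6]
```

```bash
echo '{"increments":[[0,0,0.44,0,0,0],[0,0,0.5,0,0,0],[0,0,0.5,0,0,0],[0,0,0.36,0,0,0],[0,0,0.2,0,0,0]]}' | python3 -m jog
echo '{"increments":[[0,0,0.07,0,0,0],[0,0,0,0,0,0],[0,0,0,0,0,0]]}' | python3 -m jog
echo '{"increments":[[0,0,0,0,0,0],[0,0,0,0,0,0],[0,0,0,0,0,0],[0,0,0,0,0,0],[0,0,0,0,0,0]]}' | python3 -m jog 10
echo '{"increments":[[0,0,0,0,0,0],[0,0,0,0,0,0],[0,0,0,0,0,0]]}' | python3 -m jog
echo '{"increments":[[0,0,-0.2,0,0,0],[0,0,-0.4,0,0,0],[0,0,-0.4,0,0,0],[0,0,-0.4,0,0,0],[0,0,-0.28,0,0,0]]}' | python3 -m jog
python3 - <<'E'
from h import *
delta(616.3,-203.5,230,65)
E
```

```text
t: 30.28
ee_pos: [487.8, 3.9, 149.7]
orientation: [-0.683, -3.066, 0.0]
ft_force: [0.3, -0.4, -0.4]
width: 70.3
grasp_force: 0.0
t: 30.53
ee_pos: [488.6, 4.5, 148.0]
orientation: [0.681, 3.065, 0.001]
ft_force: [-0.0, 0.3, 0.4]
width: 70.1
grasp_force: 0.0
t: 30.95
ee_pos: [487.7, 4.9, 147.2]
orientation: [0.68, 3.066, 0.0]
ft_force: [-0.4, -0.0, -0.8]
width: 39.9
grasp_force: 0.0
t: 31.2
ee_pos: [487.6, 4.9, 146.9]
orientation: [-0.68, -3.067, 0.0]
ft_force: [-0.4, 1.0, 1.6]
width: 25.7
grasp_force: 30.0
t: 31.62
ee_pos: [487.9, 4.9, 232.9]
orientation: [0.68, 3.066, 0.0]
ft_force: [-0.2, -1.4, -1.1]
width: 26.2
grasp_force: 30.0
t 31.62 pos [487.9   4.9 232.9] q [-0.01  0.21  1.92  0.    1.02 -1.15] F [-0.2 -1.4 -1.1] w 26.2
rot [ 0.001  0.001 -0.   ] d(now) [-204.5 -134.5    3.1] d(target axes) [-204.4 -134.6    2.9]
```

```bash
echo '{"increments":[[0,-0.24,0,0,0,0],[-0.12,-0.44,0,0,0,0],[-0.28,-0.5,0,0,0,0],[-0.4,-0.5,0,0,0,0],[-0.4,-0.5,0,0,0,0]]}' | python3 -m jog
echo '{"increments":[[-0.5,-0.34,0,0,0,0],[-0.56,-0.172,0,0,0,0],[-0.56,0,0,0,0,0],[-0.56,0,0,0,0,0],[-0.4,0,0,0,0,0]]}' | python3 -m jog
echo '{"increments":[[-0.22,0,0,0,0,0],[-0.09,0,0,0,0,0],[0,0,0,0,0,0],[0,0,0,0,0,0]]}' | python3 -m jog
python3 - <<'E'
from h import *
delta(616.3,-203.5,150,65)
E
```

```text
t: 32.03
ee_pos: [494.5, -120.8, 230.2]
orientation: [-0.679, -3.066, 0.0]
ft_force: [0.7, 0.0, -1.6]
width: 25.9
grasp_force: 30.0
t: 32.45
ee_pos: [602.4, -199.1, 229.7]
orientation: [-0.682, -3.066, 0.0]
ft_force: [0.0, 1.1, -2.0]
width: 26.0
grasp_force: 30.0
t: 32.78
ee_pos: [614.7, -203.6, 229.9]
orientation: [-0.68, -3.065, -0.0]
ft_force: [-0.4, 0.2, -2.2]
width: 26.3
grasp_force: 30.0
t 32.78 pos [ 614.7 -203.6  229.9] q [-0.34  0.45  1.57 -0.    1.12 -1.47] F [-0.4  0.2 -2.2] w 26.3
rot [-0.    -0.002 -0.001] d(now) [-1.6  0.8 79.9] d(target axes) [-1.5  0.8 79.9]
```

Scaled: 20 mm is 0.4, 18 mm is 0.36.

```bash
echo '{"increments":[[-0.024,0.012,0.36,0,0,0],[0,0,0.4,0,0,0],[0,0,0.36,0,0,0],[0,0,0.24,0,0,0],[0,0,0.12,0,0,0]]}' | python3 -m jog
echo '{"increments":[[0,0,0.08,0,0,0],[0,0,0.05,0,0,0],[0,0,0,0,0,0],[0,0,0,0,0,0]]}' | python3 -m jog
echo '{"increments":[[0,0,0,0,0,0],[0,0,0,0,0,0],[0,0,0,0,0,0],[0,0,0,0,0,0],[0,0,0,0,0,0]]}' | python3 -m jog 88
echo '{"increments":[[0,0,0,0,0,0],[0,0,-0.4,0,0,0],[0,0,-0.7,0,0,0],[0,0,-0.8,0,0,0],[0,0,-0.8,0,0,0]]}' | python3 -m jog
python3 - <<'E'
from h import *
delta(630.5,-54,285,65)
E
```

```text
t: 33.2
ee_pos: [615.5, -202.9, 155.1]
orientation: [-0.679, -3.064, -0.001]
ft_force: [0.0, 0.2, -2.1]
width: 26.1
grasp_force: 30.0
t: 33.53
ee_pos: [617.7, -203.7, 151.1]
orientation: [0.68, 3.066, -0.0]
ft_force: [0.5, 0.2, -1.8]
width: 26.3
grasp_force: 30.0
t: 33.95
ee_pos: [617.5, -203.7, 150.7]
orientation: [0.681, 3.066, -0.0]
ft_force: [-0.2, 0.2, -0.2]
width: 55.7
grasp_force: 0.0
t: 34.37
ee_pos: [616.7, -203.4, 286.2]
orientation: [-0.68, -3.065, -0.0]
ft_force: [1.7, -0.8, 0.3]
width: 87.0
grasp_force: 0.0
t 34.37 pos [ 616.7 -203.4  286.2] q [-0.34  0.4   1.51 -0.    1.23 -1.47] F [ 1.7 -0.8  0.3] w 87.0
rot [-0.    -0.002 -0.   ] d(now) [ 50.7 141.2   1.3] d(target axes) [ 50.6 141.2   1.2]
```

```bash
echo '{"increments":[[0.16,0.4,0,0,0,0],[0.24,0.6,0,0,0,0],[0.24,0.68,0,0,0,0],[0.24,0.68,0,0,0,0],[0.132,0.46,0,0,0,0]]}' | python3 -m jog
echo '{"increments":[[0,0,0,0,0,0],[0,0,0,0,0,0],[0,0,0,0,0,0]]}' | python3 -m jog
python3 - <<'E'
from h import *
d=img("scene");cv2.imwrite("pics/s5.png",d["img"][:,:,::-1])
delta(630.5,-54,185.6,65)
E
```

```text
t: 34.78
ee_pos: [630.9, -51.7, 285.6]
orientation: [0.68, 3.067, 0.001]
ft_force: [0.3, -0.8, -0.4]
width: 87.6
grasp_force: 0.0
t: 35.03
ee_pos: [631.0, -54.9, 285.3]
orientation: [-0.68, -3.067, 0.001]
ft_force: [0.4, -0.7, 0.4]
width: 88.1
grasp_force: 0.0
t 35.08 pos [631.  -55.4 285.3] q [-0.11  0.37  1.55 -0.    1.22 -1.24] F [-0.6  0.6 -0.8] w 88.1
rot [-0.    -0.    -0.001] d(now) [ 1.   1.1 99.7] d(target axes) [ 1.   1.1 99.7]
```

View pics/s5.png

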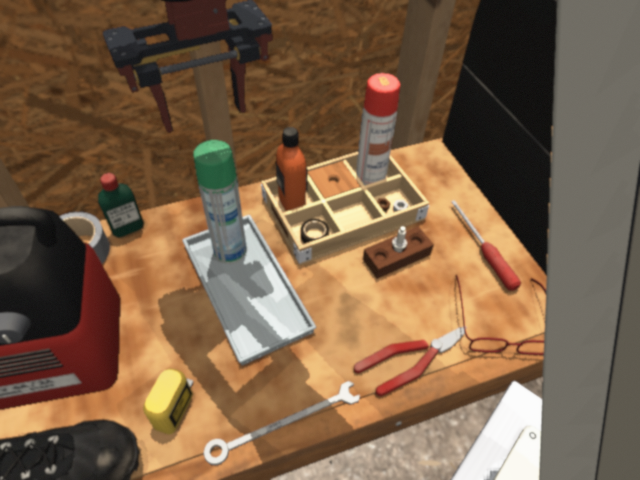

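Red (380,120) and the oil bottle (292,170) are back in their own compartments and the plug is seated at (400,240). Only green is left in the tray.

Scaled: 25 mm is 0.5, 20 mm is 0.4.

```bash
echo '{"increments":[[0.014,0.016,0.4,0,0,0],[0,0,0.5,0,0,0],[0,0,0.5,0,0,0],[0,0,0.36,0,0,0],[0,0,0.22,0,0,0]]}' | python3 -m jog
echo '{"increments":[[0,0,0,0,0,0],[0,0,0,0,0,0],[0,0,0,0,0,0]]}' | python3 -m jog
echo '{"increments":[[0,0,0,0,0,0],[0,0,0,0,0,0],[0,0,0,0,0,0],[0,0,0,0,0,0],[0,0,0,0,0,0]]}' | python3 -m jog 40
echo '{"increments":[[0,0,0,0,0,0],[0,0,0,0,0,0]]}' | python3 -m jog
echo '{"increments":[[0,0,-0.24,0,0,0],[0,0,-0.48,0,0,0],[0,0,-0.48,0,0,0],[0,0,-0.48,0,0,0],[0,0,-0.48,0,0,0]]}' | python3 -m jog
python3 - <<'E'
from h import *
delta(506.6,-241.8,290,65)
E
```

```text
t: 35.5
ee_pos: [629.5, -54.9, 183.9]
orientation: [-0.683, -3.063, 0.001]
ft_force: [-0.7, 0.0, 0.3]
width: 87.7
grasp_force: 0.0
t: 35.75
ee_pos: [631.6, -54.0, 187.6]
orientation: [0.681, 3.065, 0.0]
ft_force: [0.3, 0.6, 0.0]
width: 87.8
grasp_force: 0.0
t: 36.17
ee_pos: [630.9, -53.4, 186.8]
orientation: [0.68, 3.066, -0.0]
ft_force: [0.2, -0.1, 0.3]
width: 58.0
grasp_force: 0.1
t: 36.33
ee_pos: [631.0, -53.4, 186.6]
orientation: [0.68, 3.067, -0.0]
ft_force: [-0.4, 0.0, 2.2]
width: 56.7
grasp_force: 29.9
t: 36.75
ee_pos: [630.4, -53.3, 295.9]
orientation: [-0.68, -3.066, -0.0]
ft_force: [0.6, -0.2, -1.1]
width: 56.3
grasp_force: 29.9
t 36.75 pos [630.4 -53.3 295.9] q [-0.1   0.36  1.54  0.    1.24 -1.24] F [ 0.6 -0.2 -1.1] w 56.3
rot [-0.    -0.001 -0.   ] d(now) [  32.5 -223.2    6. ] d(target axes) [  32.6 -223.2    5.9]
```

Scaled: -26 mm is -0.52, -24 mm is -0.48.

```bash
echo '{"increments":[[0.16,-0.16,0,0,0,0],[0.24,-0.36,0,0,0,0],[0.18,-0.48,0,0,0,0],[0.072,-0.52,0,0,0,0],[0,-0.52,0,0,0,0]]}' | python3 -m jog
echo '{"increments":[[0,-0.52,0,0,0,0],[0,-0.52,0,0,0,0],[0,-0.52,0,0,0,0],[0,-0.44,0,0,0,0],[0,-0.28,0,0,0,0]]}' | python3 -m jog
echo '{"increments":[[0,-0.144,0,0,0,0],[0,0,0,0,0,0],[0,0,0,0,0,0],[0,0,0,0,0,0]]}' | python3 -m jog
python3 - <<'E'
from h import *
delta(506.6,-242,189.6,65)
E
```

```text
t: 37.17
ee_pos: [555.6, -132.1, 293.5]
orientation: [-0.678, -3.065, -0.0]
ft_force: [0.8, -0.9, -1.2]
width: 56.5
grasp_force: 29.9
t: 37.58
ee_pos: [507.8, -236.7, 293.6]
orientation: [-0.682, -3.065, 0.0]
ft_force: [-0.2, 0.1, -1.4]
width: 56.4
grasp_force: 29.9
t: 37.92
ee_pos: [507.1, -241.0, 294.2]
orientation: [-0.68, -3.067, -0.001]
ft_force: [-0.7, 1.2, -1.7]
width: 56.7
grasp_force: 29.9
t 37.92 pos [ 507.1 -241.   294.2] q [-0.47  0.25  1.7   0.    1.19 -1.6 ] F [-0.7  1.2 -1.7] w 56.7
rot [ 0. -0.  0.] d(now) [  0.   -1.2 104.6] d(target axes) [  0.   -1.2 104.6]
```

Scaled: 24 mm is 0.48, 22 mm is 0.44.

```bash
echo '{"increments":[[0,-0.018,0.44,0,0,0],[0,0,0.48,0,0,0],[0,0,0.48,0,0,0],[0,0,0.3,0,0,0],[0,0,0.18,0,0,0]]}' | python3 -m jog
echo '{"increments":[[0,0,0.12,0,0,0],[0,0,0.08,0,0,0],[0,0,0,0,0,0],[0,0,0,0,0,0]]}' | python3 -m jog
echo '{"increments":[[0,0,0,0,0,0],[0,0,0,0,0,0],[0,0,0,0,0,0],[0,0,0,0,0,0],[0,0,0,0,0,0]]}' | python3 -m jog 88
echo '{"increments":[[0,0,0,0,0,0],[0,0,-0.4,0,0,0],[0,0,-0.6,0,0,0],[0,0,-0.6,0,0,0],[0,0,-0.6,0,0,0]]}' | python3 -m jog
echo '{"increments":[[0,0.4,0,0,0,0],[0,0.6,0,0,0,0],[0,0.76,0,0,0,0],[0,0.76,0,0,0,0],[0,0.76,0,0,0,0]]}' | python3 -m jog
echo '{"increments":[[0.2,0.76,0,0,0,0],[0.2,0.76,0,0,0,0],[0.2,0.6,0,0,0,0],[0,0,0,0,0,0],[0,0,0,0,0,0]]}' | python3 -m jog
python3 - <<'E'
from h import *
for n in("top","scene"):
    d=img(n);X=cloud(d);z=X[...,2];hsv=cv2.cvtColor(d["img"],cv2.COLOR_RGB2HSV)
    for nm,x,y,a,b in(("red",548,-351,208,226),("green",506,-243,216,235),("oil",616,-204,162,180),("plug",405,-233,60,82)):
        m=(z>a)&(z<b)&(np.hypot(X[...,0]-x,X[...,1]-y)<45)
        if m.any(): P=X[m];c,r=cv2.minEnclosingCircle(P[:,:2].astype(np.float32));print(n,nm,m.sum(),np.round(c,1),round(r,1),P[:,2].max().round(1))
cv2.imwrite("pics/s6.png",d["img"][:,:,::-1])
E
```

```text
t: 38.33
ee_pos: [505.9, -241.1, 198.2]
orientation: [-0.678, -3.065, -0.002]
ft_force: [-0.3, -0.3, -1.8]
width: 56.5
grasp_force: 29.9
t: 38.67
ee_pos: [507.1, -242.7, 191.0]
orientation: [0.68, 3.066, -0.0]
ft_force: [1.1, -0.1, -1.5]
width: 56.1
grasp_force: 29.9
t: 39.08
ee_pos: [506.6, -242.8, 190.7]
orientation: [0.681, 3.066, -0.0]
ft_force: [0.5, 0.3, 0.7]
width: 85.8
grasp_force: 0.0
t: 39.5
ee_pos: [506.1, -242.5, 301.4]
orientation: [-0.681, -3.066, -0.0]
ft_force: [0.5, -0.3, 0.2]
width: 87.7
grasp_force: 0.0
t: 39.92
ee_pos: [576.3, -92.8, 300.6]
orientation: [0.682, 3.066, -0.0]
ft_force: [1.5, -0.1, 0.2]
width: 87.8
grasp_force: 0.0
t: 40.33
ee_pos: [593.5, 16.2, 300.2]
orientation: [-0.676, -3.068, 0.0]
ft_force: [-0.6, -1.0, -0.6]
width: 87.8
grasp_force: 0.0
top red 1255 [ 549.3 -353.8] 27.3 226.0
top green 1306 [ 506.4 -245.7] 27.2 234.6
top oil 268 [ 619.6 -205.7] 13.5 179.8
top plug 47 [ 406.2 -233.5] 6.1 79.4
scene red 714 [ 547.1 -352.7] 27.9 226.0
scene green 936 [ 505.5 -243.8] 27.3 234.2
scene oil 241 [ 617.8 -203.5] 13.4 179.7
scene plug 68 [ 405.2 -231.8] 6.4 79.2
```

View pics/s6.png

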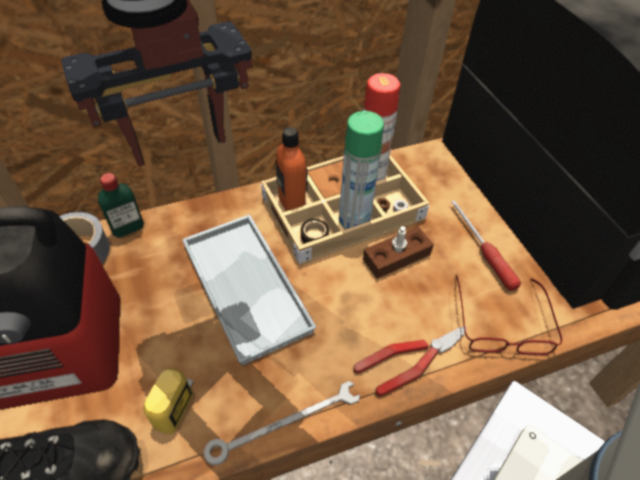

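The scene view shows red (381,110), green (363,170) and oil (292,175) back in their starting compartments, each within about 4 mm of where it began. The plug stands seated at (400,240) and the gripper is clear.

```bash
python3 -c "
from workcell import ticket
print(ticket.close_job())"
```

```text
the job is handed in; nothing more can be done
None
```

The job is handed in at about 40 s of robot time: the plug stands upright in the block's middle hole, and both cans and the bottle are back upright in their own compartments, within about 4 mm of where they started; the hand-in returned no verdict.

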